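# Set a bench magnifier over a bearing and set its pivot screw

## Task

First swing the magnifier's arm until the lens is centred over the round mat with the bearing, then push the lens's raised tab down until the lens is level. Next turn the thumbscrew on top of the post clockwise until it seats, back it off a quarter turn so that the arm can still be swung by hand, and finish with the gripper still holding the thumbscrew there, so a colleague can fit the lock nut. Leave the bearing and the other things on the table where they are.

Things in the scene. Friction and masses are not known exactly. Their poses are not given: they have to be found in the camera images.
- stand: Fixed base of the bench magnifier: grey round foot 150 mm across and 14 mm high, with an upright steel post 22 mm thick. Origin: centre of the foot's underside, on the post's axis; z up. The arm's hub (40 mm across, top 162 mm above the table) turns on top of the post, the thumbscrew stands on the hub.
- boom (a joint): Swivel of the white arm about the post (vertical axis), rad, limits -1.3 and 0.9; grows counter-clockwise seen from above; at 0 the arm points along the stand's +y. It needs about 0.5 N m (7 N at boom_grip) and stays where it is left.
- boom_grip (a point): Point to take hold of on the arm: middle of its square bar, 16 mm wide and 16 mm high, level, centre 150 mm above the table, 72 mm from the post's axis. The bar is free from 22 to 108 mm from the axis. The point's y axis runs along the bar, away from the post; z up.
- lens (a joint): Tilt of the lens about the arm's lengthwise axis, rad: 0 = level, positive = tab raised (it starts at 0.35 to 0.7), limits -0.9 and 0.95, no stop at level. It needs about 0.07 N m (about 1 N on the tab) and stays where it is left.
- lens_center (a point): Centre of the round glass lens, on the tilt axis, 185 mm from the post's axis and 150 mm above the table; lens in a white rim 110 mm across and 8 mm thick. z is the lens's normal, y points away from the post, x towards the tab.
- tab (a point): Point on the upper face of the black tab of the lens, 75 mm from the lens centre along the lens's x and 4 mm above its middle plane (154 mm above the table when level). Tab: 26 mm wide, 8 mm thick, from the rim to 95 mm from the lens centre, flush with the rim. Raised, its end draws in (to 73 mm horizontally at 0.7 rad), so press near the rim, 50 to 65 mm from the lens centre.
- thumbscrew (a joint): Angle of the thumbscrew about its vertical axis, which is the post's axis, rad: 0 = seated (hard stop), negative = unscrewed, grows as it is turned clockwise seen from above; a quarter turn back from the seat is -1.571. It starts at -2.6 to -1.0 and has a limit at -3.1. It turns against 0.05 N m of friction and stays where it is left. Turning does not raise or lower it noticeably and does not turn the arm.
- wing: Flat upright steel head (spade) of the thumbscrew: 40 mm long along its x, 11 mm thick along its y, 30 mm high along z. Origin: middle of its underside, 180 mm above the table, on the post's axis. Below it is a neck 10 mm thick and 12 mm high down to a flange 29 mm across and 6 mm thick on the hub.
- wing_grip (a point): Point to grip the wing at: on the screw's axis, 196 mm above the table (14 mm below the wing's top); axes as the wing's.
- mat_center (a point): Centre of the upper face of the fixed round black rubber mat, 100 mm across and 3 mm thick. It lies 185 mm from the post's axis, so the lens can stand exactly above it.
- bearing: Loose flanged steel bearing ring standing on the mat: flange 52 mm across, 16 mm high; origin in the middle of its underside. Leave it alone.
- tape: Loose empty tape core, 90 mm across and 24 mm high; origin in the middle of its underside. Leave it alone.
- carton: Small loose cardboard box 80 x 60 x 50 mm; origin in the middle of its underside. Leave it alone.
- driver: Loose screwdriver, 190 mm long, lying flat, its length along its x axis. Leave it alone.
- jar: Loose jar with a white cap, 56 mm across and 75 mm high; origin in the middle of its underside. Leave it alone.

How it is judged:
By the outcome, as a careful person would: the job done as asked, in the order asked, and still so for the second after the job is handed in, while the arm keeps its last pose, push and grip.
It also fails if it takes over 69 s, if anything falls off the work surface, if the arm or the gripper's body presses on something with over 40 N, if the wrist force passes 120 N, or if a joint passes its speed limit or range.

## Robot

A 6-joint arm with a two-finger parallel gripper is mounted at the origin on the work surface. World frame = base frame: x ahead of the robot, y to its left, z up, the work surface at z = 0. Lengths are in mm, angles in degrees, forces in N, time in s.
With the tool pointing down it reaches from about 300 to 875 mm from the base axis. Payload 6.4 kg.
Tool frame: the origin (TCP) lies at the centre of the arm's flange, where the gripper is bolted on; the fingertips stand 166 mm ahead of it and the grasp point (between the pads) lies 147 mm ahead of it (robot.grip_depth is the distance from the TCP to the grasp point, in mm); z points along the fingers, y is the direction in which the jaws open and shut (so a half turn about z gives the same grasp; the last joint's range is limited). The gripper opens to 88 mm and grips with 3 to 60 N. Pads are 18 mm wide; open, the fingers measure 123 mm over their backs; the gripper's body (75 mm by 187 mm) begins 45 mm behind the grasp point.
Start: joints at [65.071, 10.359, 92.074, -0, 77.567, -11.82], TCP at [130.403, 560.034, 404.714] pointing down, gripper open.
Joint ranges: [-171.53, 171.53], [-51.25, 118.39], [17.06, 147.69], [-65.23, 245.23], [0, 150.52], [-178.68, 178.68]. Speed limits (degrees/s): [147.25, 147.25, 172.46, 180, 180, 180].

## Interface

Orientations are given as [roll, pitch, yaw] about the fixed x, y, z axes, in that order (R = Rz(yaw) Ry(pitch) Rx(roll)).
In Python, from bench import sensors, snapshot, get_calibration, robot gives the robot as it stands.
- The arm moves only by the tool carry_out, never from a script. Its argument "deltas" is a list of rows, each a list of 3 entries, a list of its own where there are three numbers: the shift along the tool's x, y, z in cm, then the turn about the tool's z in rad, then the gripper command: -1 is shut, 1 is fully open, values between are in proportion. A call has exactly 5 rows; each row is the pose to reach, as a shift and turn from the pose commanded when the call began, along the tool's axes at that moment; what a row does not reach only later rows make up. A row lasts 1/8 s, in which the tool goes at most 62.5 mm and 10.7 degrees, less where a joint would pass 70% of its speed; a pose out of reach is approached as far as the arm can. A call with a gripper value outside its range is refused whole. The fingers move at their own pace and stop on an object; the grip force is fixed at half the most. Time passes only in rows, so rows that repeat a pose let the fingers close, or fill a call up. It gives the time, the measured TCP pose, the force and the opening at its end, in the units of the state.
- sensors.get_state(): the state, without advancing time (a new reading comes with each control period).
- snapshot(name): name is "side" or "top"; returns (picture, depth): 480x640x3 uint8, blue, green, red; 480x640 float32, mm along the optical axis (not along the pixel's ray), 0 where there is no reading.
- get_calibration(name): a dict with "K" (3x3 intrinsics, pixels), "R" (3x3) and "t" (3): a world point X has camera coordinates R X + t. Camera axes: x right, y down, z forward; pixel columns grow to the right and rows downward; lengths in mm; the calibration is good to about 2 mm. A picture is of the moment at which its call begins. get_calibration takes no time and is no camera call.
- robot.finish_job(): hands the job in, once; it reports no verdict.
The state is a dict: "time": time; "joint_positions": joint angles; "qvel": joint speeds; "joint_efforts": joint torques, N m; "eef_pos": TCP position; "ee_rot": TCP orientation; "wrist_force": force on the tool from outside, world axes, zero at the start; "moment": the same for the moment, N m; "gripper_width": opening from 0.0 (shut) to 1.0 (fully open).
Only numpy, scipy, OpenCV 4.12 (cv2) and the standard library are available. Lean on these libraries where they do the work, as an engineer would, in place of code of your own. Each camera call takes 0.05 s, during which the arm holds its last target. There are 200 camera calls.

## Working session

There is one attempt and no reset: what is moved stays moved. The work goes in short steps, Python scripts to look and compute and a tool call to move; the robot and the scene stay as the last step left them, time stands still between calls to the robot, and variables do not carry over. Pictures are saved under pics/ and viewed, about 8 in all and at most 12, crops included, and the job is handed in when it is done.

Besides the shell and the picture viewer there is one more tool, called after "Request:" by a JSON object that holds its "fn" and its "kwargs". carry_out: Moves the arm, as the interface text tells. Its arguments: {"type":"object","properties":{"deltas":{"type":"array"}},"required":["deltas"]}

```bash
ls; mkdir -p pics
python3 - <<'E'
from bench import *
import cv2,numpy as np
print(sensors.get_state())
for n in("side","top"):
    p,d=snapshot(n);cv2.imwrite(f"pics/{n}0.png",p);np.save(f"pics/{n}0.npy",d);c=get_calibration(n);print(n,c, -c["R"].T@c["t"])
E
```

```text
pics
{'time': 0.0, 'joint_positions': array([ 6.50709186e+01,  1.04004271e+01,  9.21318652e+01,  9.95305181e-04,
        7.75675043e+01, -1.18206705e+01]), 'qvel': array([ 0.07508921,  0.03650877,  0.03723349, -0.0208676 ,  0.02685901,
       -0.01330518]), 'joint_efforts': array([ 6.08071605e-04, -4.33878171e+01, -3.41850901e+01,  7.03834207e-02,
        3.87149525e-02, -1.45301697e-04]), 'eef_pos': array([130.28250922, 559.783486  , 403.82251793]), 'ee_rot': array([-1.79902519e+02, -2.13942330e-02,  1.66891356e+02]), 'wrist_force': array([ 0.43984957,  0.80017628, -0.10278161]), 'moment': array([-0.00011345, -0.04434653,  0.00594746]), 'gripper_width': 1.0042330250342288}
side {'K': array([[499.87169222,   0.        , 320.4916998 ],
       [  0.        , 499.87169222, 240.27794673],
       [  0.        ,   0.        ,   1.        ]]), 'R': array([[ 0.96466094, -0.26348571,  0.0021337 ],
       [-0.13966799, -0.51817857, -0.84379134],
       [ 0.22343259,  0.81367454, -0.53666714]]), 't': array([-521.73609907,  174.52022584,  763.76224689])} [ 357.02394519 -668.49125695  558.25798519]
top {'K': array([[477.5795956 ,   0.        , 318.3985375 ],
       [  0.        , 477.5795956 , 237.39353008],
       [  0.        ,   0.        ,   1.        ]]), 'R': array([[ 0.01764065, -0.9989809 ,  0.04154477],
       [-0.99035435, -0.02316941, -0.13660689],
       [ 0.13743024, -0.03873421, -0.9897538 ]]), 't': array([-57.37258842, 559.01882341, 991.02597606])} [ 418.44187319   -5.97537529 1059.62108214]
```

View pics/top0.png

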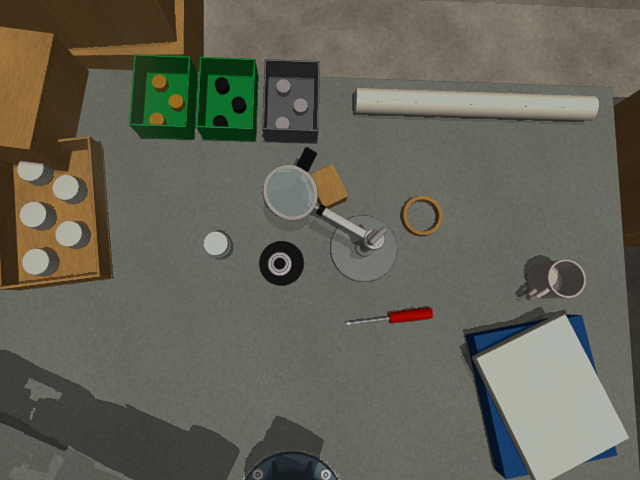

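View pics/side0.png

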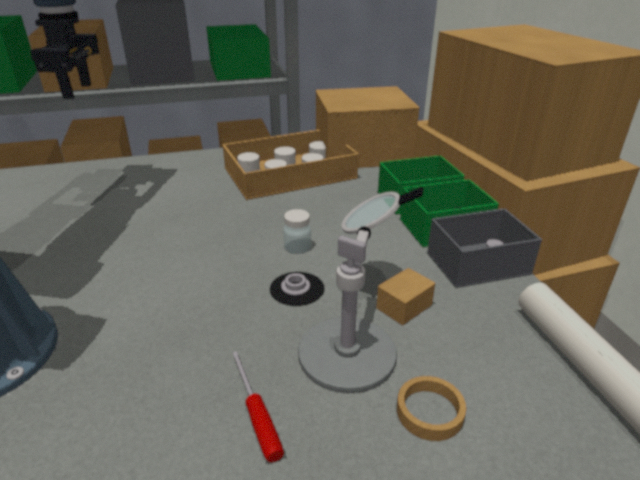

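The top view shows the foot at about (364,248), the hub and wing at (373,238), the lens at (291,192) with its tab at (307,158), and the mat with the bearing at (281,263). In the side view the tab is raised, at about (410,196).

```bash
cat > h.py <<'E'
import numpy as np,cv2
from bench import *
def ray(n,px,z):
    c=get_calibration(n);px=np.atleast_2d(px).astype(float)
    d=np.c_[px,np.ones(len(px))]@np.linalg.inv(c["K"]).T@c["R"]
    o=-c["R"].T@c["t"];return o+d*((z-o[2])/d[:,2])[:,None]
def cloud(n,dep):
    c=get_calibration(n);v,u=np.mgrid[:480,:640]
    p=np.stack([u,v,np.ones_like(u)],-1)@np.linalg.inv(c["K"]).T*dep[...,None]
    return (p-c["t"])@c["R"]
def circ(P):
    A=np.c_[2*P[:,:2],np.ones(len(P))];s=np.linalg.lstsq(A,(P[:,:2]**2).sum(1),rcond=None)[0]
    return s[:2],np.sqrt(s[2]+s[:2]@s[:2])
def biggest(m):
    cs=cv2.findContours(m.astype(np.uint8),cv2.RETR_EXTERNAL,cv2.CHAIN_APPROX_NONE)[0]
    return max(cs,key=cv2.contourArea)[:,0]
E
python3 - <<'E'
from h import *
p=cv2.imread("pics/top0.png");d=np.load("pics/top0.npy");X=cloud("top",d);Z=X[...,2];v,u=np.mgrid[:480,:640]
dark=p.max(2)<45
m=dark&(abs(u-281)<30)&(abs(v-263)<30);c=biggest(m);print("mat",circ(ray("top",c,3)))
print("floor z",np.median(Z[300:340,200:300]))
roi=(u>255)&(u<400)&(v>140)&(v<285)
f=roi&(Z>8)&(Z<20)&(u>325)&(v>205);c=biggest(f);P=ray("top",c,14);
P0=np.median(P,0);C,r=circ(P)
for _ in range(5):
    k=abs(np.hypot(*(P[:,:2]-C).T)-75)<3
    C,r=circ(P[k])
print("foot",C,r,k.sum())
for lo,hi in((153,172),(185,225)):
    s=roi&(Z>lo)&(Z<hi)&(u>345);Q=X[s];print(lo,len(Q),Q.mean(0),np.median(Q[:,2]),Q[:,:2].min(0),Q[:,:2].max(0), cv2.minAreaRect(Q[:,:2].astype(np.float32)))
s=roi&(Z>100)&(u<330)
L=X[s&(u<318)&(v<222)&(v>165)];print("lens pts",len(L),L.mean(0))
q=L-L.mean(0);n=np.linalg.svd(q,full_matrices=False)[2][2];n*=np.sign(n[2]);print("normal",n,np.degrees(np.arccos(n[2])))
t=X[dark&(u>295)&(u<320)&(v>145)&(v<172)];t=t[t[:,2]>120];print("tab",len(t),np.median(t,0),t.min(0),t.max(0))
print(p[225:250:3,355:395:3].mean(2).astype(int));print(Z[225:250:3,355:395:3].astype(int))
cv2.imwrite("pics/c0.png",cv2.resize(p[140:300,250:410],None,fx=3.7,fy=3.7,interpolation=cv2.INTER_CUBIC))
E
```

```text
mat (array([506.90536586,  34.40549377]), np.float64(47.97648442389259))
floor z 0.8146644069871778
foot [ 542.7056792  -146.78677691] 73.50467884099842 181
153 415 [ 550.69739288 -130.10894032  161.66294957] 160.76308679570514 [ 523.40175482 -167.51813656] [580.36819135 -93.57113837] ((557.406005859375, -129.46749877929688), (84.26138305664062, 36.723690032958984), 49.07448196411133)
185 139 [ 541.67504832 -145.47010245  208.51501565] 209.3140208038055 [ 527.29516714 -162.12432176] [ 558.60101311 -130.55937482] ((542.808837890625, -146.59532165527344), (10.317476272583008, 39.32135772705078), 45.773536682128906)
lens pts 2425 [630.76760599  13.81977737 158.78369622]
normal [ 0.69911183 -0.71052978  0.07993797] 85.41499987543924
tab 278 [686.55588988 -14.48452171 193.33357377] [418.44187319 -32.37337219 180.88486936] [ 707.72056235    2.72078638 1059.62108214]
[[158  81  65 112 111 110 109 110 110 111 110  98 102 101]
 [170 169 144  72 111 105 108 112 111  95 119 107 102 106]
 [175 173 173 170 116 157  91  87 102 133 118 112  99 100]
 [ 60 140 177 158 157  94  88 104 133 116 110 112 111  97]
 [ 68  65  68  95  64  87 106 137 116 135 109 113 113 101]
 [ 69  66  49  78  60 106 141 117 161 145 109 114 114 113]
 [ 44  48  45  64  74  52 108 163 157 164 114 113 113 113]
 [ 48  98  41  49  84 180 137 176 171 110 116 115 113 114]
 [ 54  99  45  51  53  67  80  81 113 115 113 114 114 115]]
[[161  17  13  15  15  16  12  14  17  13  13   0  -1   1]
 [161 155 161  16  16  12  13  14  16 208 210  16  -1  -1]
 [159 156 159 156 159 162 166 166 209 211 212  18  10   2]
 [151 154 159 155 161 165 170 206 211 210  15  13  14   0]
 [ 16  11 150 163 170 167 208 212 210 162  13  13  13  17]
 [ 14  16  25 160 163 206 207 210 166 161  13  17  14  16]
 [ 16  26  28 153 160 206 208 169 168 162  12  14  15  13]
 [ 18  27  56  87 159 162 159 163 163  14  12  17  13  16]
 [ 16  26  38  63  81 149 160 156  13  16  15  11  18  16]]
```

View pics/c0.png

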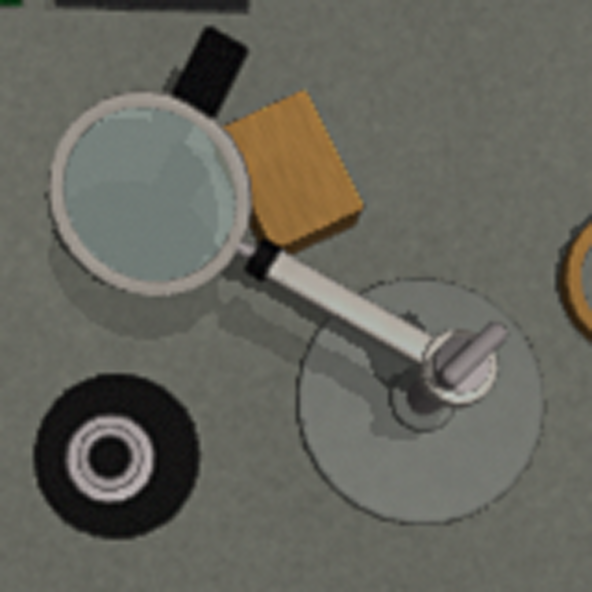

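The crop shows the bar running from the hub at crop (460,365) to the black joint at (262,262), the lens at (150,193), and the wing running from upper right to lower left. The mat-to-post distance comes out at 184.7 mm against the given 185. Next I work out the bar angle and the first move.

```bash
cat >> h.py <<'E'
from scipy.spatial.transform import Rotation as Ro
POST=np.array([542.8,-146.7]);MAT=np.array([506.9,34.4])
def rel(cmd_pos,yaw,tgt,dphi=0):
    "shift in tool axes (cm), turn rad for tool-down pose with yaw deg"
    R=Ro.from_euler('xyz',[180,0,yaw],degrees=True).as_matrix()
    return np.round(R.T@(np.array(tgt)-cmd_pos)/10,2),round(-np.radians(dphi),3)
def bar(p,d,n="top"):
    X=cloud(n,d);Z=X[...,2];D=X[...,:2]-POST;r=np.hypot(D[...,0],D[...,1])
    s=(Z>145)&(Z<172)&(r>30)&(r<105)&(p.min(2)>125);Q=D[s];w=np.linalg.svd(Q-Q.mean(0),full_matrices=False)[2][0]
    return len(Q),np.degrees(np.arctan2(*Q.mean(0)[::-1])),np.degrees(np.arctan2(*w[::-1])),np.median(Z[s])
E
python3 - <<'E'
from h import *
p=cv2.imread("pics/top0.png");d=np.load("pics/top0.npy");Z=cloud("top",d)[...,2];v,u=np.mgrid[:480,:640]
print(bar(p,d))
m=(Z>95)&(u>255)&(u<322)&(v>150)&(v<225)&(p.max(2)>70);c=biggest(m)
P=ray("top",c,150)[:,:2]
e=cv2.fitEllipse(c);L=ray("top",e[0],150)[0];print(e,L,np.linalg.norm(L[:2]-POST),np.degrees(np.arctan2(*(L[:2]-POST)[::-1])))
print("mat ang",np.degrees(np.arctan2(*(MAT-POST)[::-1])))
a=61.3;g=POST+72*np.array([np.cos(np.radians(a)),np.sin(np.radians(a))]);print(g)
c0=[130.403,560.034,404.714]
print(rel(c0,166.9,[*g,404.7],-105.6))
E
```

```text
(279, np.float64(60.997230478787316), np.float64(-118.81681939046719), np.float64(158.76820559967726))
((290.4952697753906, 192.02618408203125), (51.920040130615234, 56.98563766479492), 134.0840606689453) [632.54151651  14.30673872 150.        ] 184.32772363241128 60.86569270986732
mat ang 101.21255287029052
[577.37609182 -83.54547621]
(array([-58.12, -52.55,   0.  ]), np.float64(1.843))
```

Request:
{"fn": "carry_out", "kwargs": {"deltas": [[[-58.1, -52.6, 0], 1.85, 1], [[-58.1, -52.6, 0], 1.85, 1], [[-58.1, -52.6, 0], 1.85, 1], [[-58.1, -52.6, 0], 1.85, 1], [[-58.1, -52.6, 0], 1.85, 1]]}}

```text
time: 0.72
eef_pos: [309.0, 301.5, 404.6]
ee_rot: [180.0, 0.0, 112.8]
wrist_force: [0.7, -0.3, 0.2]
gripper_width: 0.996
```

```bash
python3 -c "
from h import *
s=sensors.get_state();print(rel(s['eef_pos'],s['ee_rot'][2],[577.8,-83.8,404.7],60.9-s['ee_rot'][2]))"
```

```text
(array([-4.594e+01,  9.810e+00, -1.000e-02]), np.float64(0.907))
```

Request:
{"fn": "carry_out", "kwargs": {"deltas": [[[-45.9, 9.8, 0], 0.907, 1], [[-45.9, 9.8, 0], 0.907, 1], [[-45.9, 9.8, 0], 0.907, 1], [[-45.9, 9.8, 0], 0.907, 1], [[-45.9, 9.8, 0], 0.907, 1]]}}

```text
time: 1.35
eef_pos: [489.4, 46.0, 404.6]
ee_rot: [-180.0, -0.0, 60.9]
wrist_force: [1.0, 1.0, 0.4]
gripper_width: 0.999
```

```bash
python3 -c "
from h import *
s=sensors.get_state();print(s['eef_pos'],s['ee_rot'],rel(s['eef_pos'],s['ee_rot'][2],[577.8,-83.8,340],60.9-s['ee_rot'][2]))"
```

```text
[489.43906332  45.98888919 404.58641656] [-1.79995063e+02 -1.20422293e-02  6.08688592e+01] (array([-7.04, 14.04,  6.46]), np.float64(-0.001))
```

Request:
{"fn": "carry_out", "kwargs": {"deltas": [[[-7.0, 14.0, 0], 0, 1], [[-7.0, 14.0, 0], 0, 1], [[-7.0, 14.0, 0], 0, 1], [[-7.0, 14.0, 6.0], 0, 1], [[-7.0, 14.0, 6.0], 0, 1]]}}

```text
time: 1.98
eef_pos: [575.7, -80.6, 339.6]
ee_rot: [-179.4, 0.1, 61.2]
wrist_force: [-0.1, 0.1, 0.8]
gripper_width: 0.995
```

```bash
python3 -c "
from h import *
s=sensors.get_state();print(s['eef_pos'],s['ee_rot'],rel(s['eef_pos'],s['ee_rot'][2],[577.8,-83.8,299],60.9-s['ee_rot'][2]))
p,d=snapshot('side');cv2.imwrite('pics/s1.png',p)"
```

```text
[575.69743484 -80.56799597 339.56541589] [-1.79360210e+02  1.04168379e-01  6.11641123e+01] (array([-0.18,  0.34,  4.06]), np.float64(0.005))
```

View pics/s1.png

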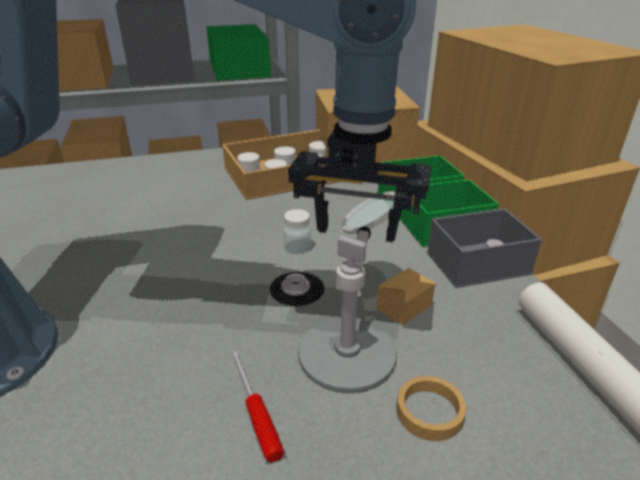

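The fingers straddle the bar, at (322,215) and (393,225). I descend and shut.

Request:
{"fn": "carry_out", "kwargs": {"deltas": [[[0, 0, 0.2], 0, 1], [[0, 0, 1.5], 0, 1], [[0, 0, 3.0], 0, 1], [[0, 0, 4.5], 0, 1], [[0, 0, 4.5], 0, 1]]}}

```text
time: 2.65
eef_pos: [577.0, -80.5, 297.6]
ee_rot: [-179.8, 0.0, 61.2]
wrist_force: [-0.8, -0.6, 0.5]
gripper_width: 1.003
```

Request:
{"fn": "carry_out", "kwargs": {"deltas": [[[0, 0, 0], 0, 0.2], [[0, 0, 0], 0, -0.3], [[0, 0, 0], 0, -1], [[0, 0, 0], 0, -1], [[0, 0, 0], 0, -1]]}}

```text
time: 3.28
eef_pos: [577.7, -80.8, 299.9]
ee_rot: [180.0, -0.0, 61.2]
wrist_force: [-0.1, 0.2, -0.5]
gripper_width: 0.459
```

Request:
{"fn": "carry_out", "kwargs": {"deltas": [[[0, 0, 0], 0, -1], [[0, 0, 0], 0, -1], [[0, 0, 0], 0, -1], [[0, 0, 0], 0, -1], [[0, 0, 0], 0, -1]]}}

```text
time: 3.9
eef_pos: [578.3, -81.1, 299.9]
ee_rot: [179.9, -0.0, 61.2]
wrist_force: [5.2, -1.2, -3.6]
gripper_width: 0.177
```

Run:
```python
from h import *
s=sensors.get_state();print(s['eef_pos'],s['ee_rot'],s['wrist_force'],s['gripper_width'],s['joint_positions'])
c=s['eef_pos'];D=c[:2]-POST;r=np.hypot(*D);a=np.degrees(np.arctan2(D[1],D[0]));print(r,a)
N=10;tot=101.2-a
for i in range(1,N+1):
    b=np.radians(a+tot*i/N)
    print(rel(c,s['ee_rot'][2],[*(POST+r*np.array([np.cos(b),np.sin(b)])),c[2]],tot*i/N))
```

```text
[578.25904332 -81.11969139 299.85860835] [ 1.79873779e+02 -1.45039154e-02  6.12171597e+01] [ 5.24737056 -1.16627422 -3.6374056 ] 0.17701753350644972 [-1.96227247e+01  1.79167666e+01  9.57734871e+01 -6.31230449e-03
  6.61828259e+01  9.16267426e+00]
74.55280430892228 61.60006575447987
(array([-0.02, -0.51, -0.  ]), np.float64(-0.069))
(array([-0.08, -1.03, -0.  ]), np.float64(-0.138))
(array([-0.17, -1.53, -0.  ]), np.float64(-0.207))
(array([-0.3 , -2.03, -0.  ]), np.float64(-0.276))
(array([-0.46, -2.52, -0.  ]), np.float64(-0.346))
(array([-0.65, -3.  , -0.  ]), np.float64(-0.415))
(array([-0.88, -3.46, -0.  ]), np.float64(-0.484))
(array([-1.14, -3.91, -0.  ]), np.float64(-0.553))
(array([-1.43, -4.33, -0.  ]), np.float64(-0.622))
(array([-1.74, -4.74, -0.  ]), np.float64(-0.691))
```

Request:
{"fn": "carry_out", "kwargs": {"deltas": [[[-0.02, -0.51, 0], -0.069, -1], [[-0.08, -1.03, 0], -0.138, -1], [[-0.17, -1.53, 0], -0.207, -1], [[-0.3, -2.03, 0], -0.276, -1], [[-0.46, -2.52, 0], -0.346, -1]]}}

```text
time: 4.53
eef_pos: [554.0, -73.2, 299.8]
ee_rot: [179.8, 0.0, 81.1]
wrist_force: [7.2, -2.7, -6.6]
gripper_width: 0.178
```

Request:
{"fn": "carry_out", "kwargs": {"deltas": [[[-0.02, -0.51, 0], -0.069, -1], [[-0.08, -1.03, 0], -0.138, -1], [[-0.17, -1.53, 0], -0.207, -1], [[-0.3, -2.03, 0], -0.276, -1], [[-0.46, -2.52, 0], -0.346, -1]]}}

```text
time: 5.15
eef_pos: [528.4, -73.8, 299.8]
ee_rot: [179.8, 0.1, 101.0]
wrist_force: [8.3, -3.1, -6.3]
gripper_width: 0.178
```

Run:
```python
from h import *
s=sensors.get_state();c=s['eef_pos'];D=c[:2]-POST;print(c,s['ee_rot'],s['wrist_force'],np.hypot(*D),np.degrees(np.arctan2(D[1],D[0])))
p,d=snapshot('top');cv2.imwrite('pics/t2.png',p[150:330,220:420].repeat(3,0).repeat(3,1));np.save('pics/t2.npy',d);cv2.imwrite('pics/t2f.png',p)
```

```text
[528.42828866 -73.80110022 299.83874119] [1.79835206e+02 1.01762995e-01 1.00968895e+02] [ 8.34160557 -3.07879313 -6.30063361] 74.30205701288043 101.1526022184959
```

View pics/t2.png

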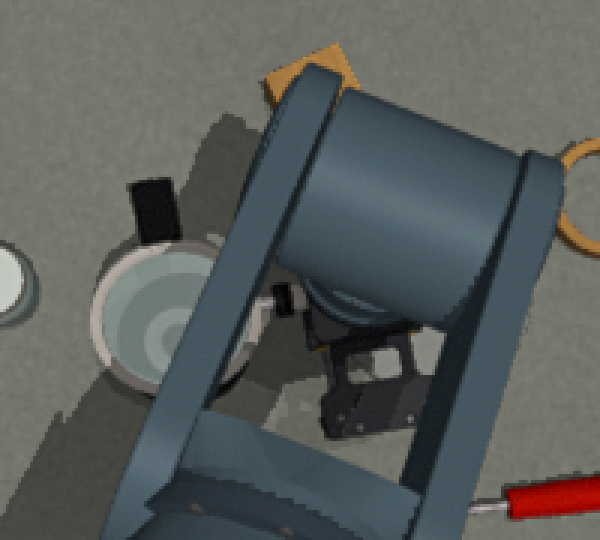

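The lens now sits over the mat, with its outline at about crop (178,318) and the tab pointing to (155,210). The view still includes parallax and the arm hides part of it. I release, rise, and check.

Request:
{"fn": "carry_out", "kwargs": {"deltas": [[[0, 0, 0], 0, 0], [[0, 0, 0], 0, 0], [[0, 0, 0], 0, 0], [[0, 0, 0], 0, 0], [[0, 0, 0], 0, 0]]}}

```text
time: 5.82
eef_pos: [527.8, -73.3, 299.7]
ee_rot: [-180.0, -0.0, 100.9]
wrist_force: [-0.4, 0.5, -0.4]
gripper_width: 0.498
```

Request:
{"fn": "carry_out", "kwargs": {"deltas": [[[0, 0, -2], 0, 0], [[0, 0, -5], 0, 0], [[0, 0, -9], 0, -0.5], [[0, 0, -11], -0.15, -1], [[0, 0, -11], -0.33, -1]]}}

```text
time: 6.45
eef_pos: [528.3, -73.5, 412.2]
ee_rot: [179.8, 0.2, 120.1]
wrist_force: [0.4, 0.1, -0.5]
gripper_width: 0.183
```

Run:
```python
from h import *
s=sensors.get_state();c=s['eef_pos'];print(c,s['ee_rot'],s['wrist_force'],s['gripper_width'])
print(rel(c,s['ee_rot'][2],[559.9,45.3,410],(191.2-s['ee_rot'][2]+180)%360-180))
```

```text
[528.30088207 -73.45739639 412.1509929 ] [179.84273524   0.18880444 120.08801326] [ 0.4190261   0.08893676 -0.53561657] 0.18267395548766976
(array([8.69, 8.69, 0.22]), np.float64(-1.241))
```

Run:
```python
from h import *
s=sensors.get_state();c=s['eef_pos']
print(rel(c,s['ee_rot'][2],[540,250,412],(191.2-s['ee_rot'][2]+180)%360-180))
```

```text
(array([2.740e+01, 1.723e+01, 2.000e-02]), np.float64(-1.241))
```

Request:
{"fn": "carry_out", "kwargs": {"deltas": [[[27.4, 17.2, 0], -1.24, -1], [[27.4, 17.2, 0], -1.24, -1], [[27.4, 17.2, 0], -1.24, -1], [[27.4, 17.2, 0], -1.24, -1], [[27.4, 17.2, 0], -1.24, -1]]}}

```text
time: 7.08
eef_pos: [540.4, 240.9, 409.9]
ee_rot: [180.0, 0.0, 173.8]
wrist_force: [0.2, 0.3, 0.1]
gripper_width: 0.004
```

```bash
cat > chk.py <<'E'
from h import *
import sys
s=sensors.get_state();c=s['eef_pos'];print(c,s['ee_rot'],s['gripper_width'])
p,d=snapshot('top');k=sys.argv[1];cv2.imwrite(f'pics/{k}f.png',p);np.save(f'pics/{k}.npy',d);cv2.imwrite(f'pics/{k}.png',cv2.resize(p[150:330,230:410],None,fx=3.3,fy=3.3))
print("bar",bar(p,d))
X=cloud("top",d);Z=X[...,2];v,u=np.mgrid[:480,:640]
m=(Z>110)&(Z<205)&(abs(X[...,0]-507)<70)&(abs(X[...,1]-35)<60)&(p.max(2)>70)
m=cv2.morphologyEx(m.astype(np.uint8),cv2.MORPH_OPEN,np.ones((3,3)));e=cv2.fitEllipse(biggest(m));L=ray("top",e[0],150)[0];print("lens",e,L,"mat",MAT,np.linalg.norm(L[:2]-POST))
t=(p.max(2)<45)&(Z>120)&(Z<220)&(np.hypot(X[...,0]-507,X[...,1]-35)<105)&(u>200)&(X[...,0]>540)
T=X[t];T=T[abs(T@np.r_[-.194,.981,0]-np.r_[506.9,34.4,0]@np.r_[-.194,.981,0])<13];h=(T[:,:2]-[506.9,34.4])@[.981,.194];print("tab n",len(T),"fit z=",np.polyfit(h,T[:,2],1),T[:,2].min(),T[:,2].max(),h.min(),h.max())
E
python3 chk.py t3
```

```text
[540.36930259 240.94723113 409.89295454] [1.79998030e+02 2.83344716e-02 1.73828904e+02] 0.004006965822176964
bar (299, np.float64(101.68006441166993), np.float64(-78.18819083028848), np.float64(158.52893898251406))
lens ((278.4556884765625, 256.373779296875), (51.36075210571289, 57.762447357177734), 81.00607299804688) [506.42538344  34.00679578 150.        ] mat [506.9  34.4] 184.33138303591636
tab n 274 fit z= [  0.5879727  157.80064455] 180.9416302434817 204.91893788483497 43.602057026943164 79.07990925836864
```

View pics/t3.png

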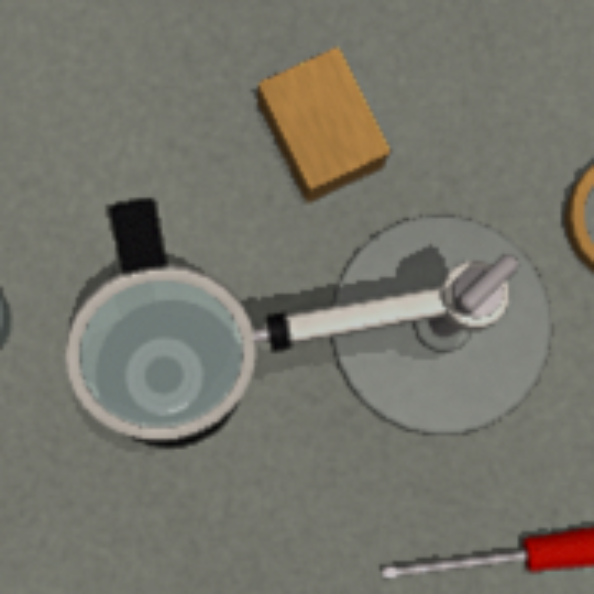

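The lens centre is measured within 0.7 mm of the mat centre, and the tilt is about 30°. Next I move over the tab.

Run:
```python
from h import *
s=sensors.get_state();c=s['eef_pos'];print(c)
print(rel(c,s['ee_rot'][2],[559.9,45.3,405],(191.2-s['ee_rot'][2]+180)%360-180))
```

```text
[539.32013328 247.14321749 409.88693511]
(array([ -3.98, -19.9 ,   0.49]), np.float64(-0.291))
```

Request:
{"fn": "carry_out", "kwargs": {"deltas": [[[-3.98, -19.9, 0.5], -0.29, -1], [[-3.98, -19.9, 0.5], -0.29, -1], [[-3.98, -19.9, 0.5], -0.29, -1], [[-3.98, -19.9, 0.5], -0.29, -1], [[-3.98, -19.9, 0.5], -0.29, -1]]}}

```text
time: 7.75
eef_pos: [557.6, 35.7, 404.6]
ee_rot: [180.0, -0.0, -170.1]
wrist_force: [0.2, 0.2, -0.2]
gripper_width: 0.005
```

Run:
```python
from h import *
s=sensors.get_state();c=s['eef_pos'];print(c,s['ee_rot'])
print(rel(c,s['ee_rot'][2],[559.9,45.3,320],(191.2-s['ee_rot'][2]+180)%360-180))
```

```text
[557.62216563  35.66275433 404.6394059 ] [ 1.79972409e+02 -1.00507138e-02 -1.70077523e+02]
(array([-0.39,  0.91,  8.46]), np.float64(-0.022))
```

Request:
{"fn": "carry_out", "kwargs": {"deltas": [[[-0.39, 0.91, 0], -0.02, -1], [[-0.39, 0.91, 0.5], -0.02, -1], [[-0.39, 0.91, 1.5], -0.02, -1], [[-0.39, 0.91, 2.5], -0.02, -1], [[-0.39, 0.91, 3.5], -0.02, -1]]}}

```text
time: 8.38
eef_pos: [559.6, 46.5, 368.6]
ee_rot: [180.0, -0.0, -168.7]
wrist_force: [-0.5, 0.3, -0.1]
gripper_width: 0.004
```

Run:
```python
from h import *
s=sensors.get_state();c=s['eef_pos'];print(c,s['ee_rot'],s['wrist_force'],s['qvel'])
print(rel(c,s['ee_rot'][2],[559.9,45.3,320],(191.2-s['ee_rot'][2]+180)%360-180))
```

```text
[559.62476566  46.50789349 368.59097854] [ 1.79987825e+02 -4.46242797e-02 -1.68741817e+02] [-0.47745088  0.2586487  -0.07968716] [-0.19625331  4.67894345  4.1598543   0.10064864 -8.97218296  0.054675  ]
(array([-0.  , -0.12,  4.86]), np.float64(0.001))
```

Request:
{"fn": "carry_out", "kwargs": {"deltas": [[[0, 0, 1.0], 0, -1], [[0, 0, 2.0], 0, -1], [[0, 0, 3.0], 0, -1], [[0, 0, 4.0], 0, -1], [[0, 0, 4.5], 0, -1]]}}

```text
time: 9.0
eef_pos: [559.7, 46.3, 323.9]
ee_rot: [180.0, -0.0, -168.8]
wrist_force: [0.3, 0.0, 0.2]
gripper_width: 0.004
```

Request:
{"fn": "carry_out", "kwargs": {"deltas": [[[0, 0, 0.2], 0, -1], [[0, 0, 0.2], 0, -1], [[0, 0, 0.2], 0, -1], [[0, 0, 0.2], 0, -1], [[0, 0, 0.2], 0, -1]]}}

```text
time: 9.62
eef_pos: [559.8, 46.3, 322.9]
ee_rot: [-180.0, 0.0, -168.8]
wrist_force: [-0.3, -0.4, -0.0]
gripper_width: 0.006
```

Run:
```python
from h import *
s=sensors.get_state();c=s['eef_pos'];print(c,s['ee_rot'],s['wrist_force'])
p,d=snapshot('side');cv2.imwrite('pics/s4.png',cv2.resize(p[130:330,220:480],None,fx=3,fy=3))
```

```text
[559.82630442  46.33284847 322.85623213] [-1.79996317e+02  9.70201425e-03 -1.68757631e+02] [-0.30042916 -0.38641754 -0.00092358]
```

View pics/s4.png

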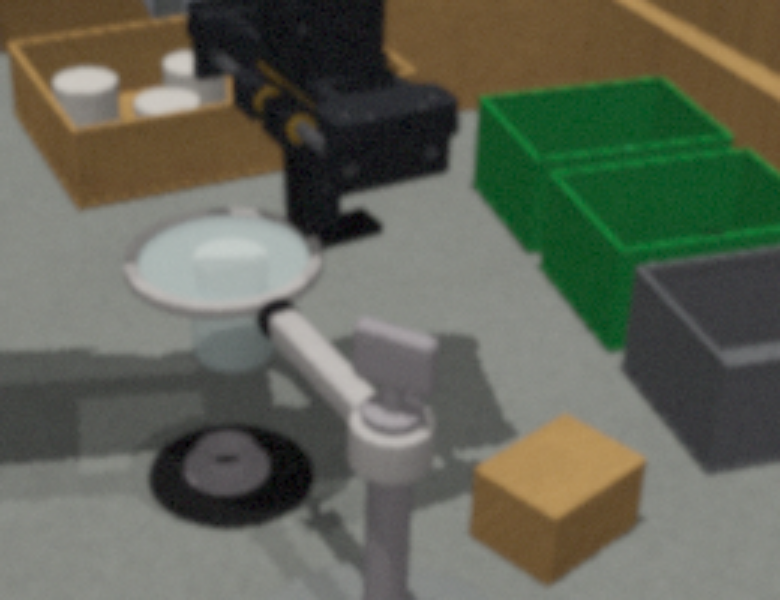

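The lens is almost level, with its rim at crop (222,260) and the fingertip on the tab at (330,235). There are about 2.9 mm left to go.

Request:
{"fn": "carry_out", "kwargs": {"deltas": [[[0, 0, 0.1], 0, -1], [[0, 0, 0.2], 0, -1], [[0, 0, 0.28], 0, -1], [[0, 0, 0.28], 0, -1], [[0, 0, 0.28], 0, -1]]}}

```text
time: 10.3
eef_pos: [559.8, 46.3, 320.0]
ee_rot: [-180.0, 0.0, -168.8]
wrist_force: [0.6, -0.5, -0.8]
gripper_width: 0.003
```

Run:
```python
from h import *
s=sensors.get_state();c=s['eef_pos'];print(c,s['ee_rot'],s['wrist_force'])
# next: up, then to side for look
print(rel(c,s['ee_rot'][2],[540,200,410],0))
```

```text
[559.84492847  46.30151368 319.96189082] [-1.79995702e+02  5.42863622e-03 -1.68757818e+02] [ 0.64412828 -0.45348511 -0.75888177]
(array([-1.05, 15.46, -9.  ]), np.float64(-0.0))
```

Request:
{"fn": "carry_out", "kwargs": {"deltas": [[[0, 0, -3], 0, -1], [[0, 0, -9], 0, -1], [[-1, 6, -9], 0, -1], [[-1, 11, -9], 0, -1], [[-1, 16, -9], 0, 0]]}}

```text
time: 10.92
eef_pos: [537.9, 206.5, 409.9]
ee_rot: [-180.0, -0.0, -168.8]
wrist_force: [0.3, 0.6, 0.2]
gripper_width: 0.095
```

```bash
python3 chk.py t5
python3 - <<'E'
from h import *
p=cv2.imread('pics/t5f.png');d=np.load('pics/t5.npy');X=cloud('top',d);Z=X[...,2];D=X[...,:2]-MAT;r=np.hypot(D[...,0],D[...,1])
s=(Z>125)&(Z<180)&(r<56)&(r>47);h=D[s]@[.981,.194];w=D[s]@[-.194,.981];A=np.c_[h,w,np.ones(s.sum())];k=np.ones(len(h),bool)
for _ in range(5):
    q=np.linalg.lstsq(A[k],Z[s][k],rcond=None)[0];k=abs(A@q-Z[s])<6
print("rim plane slopes(rad) x,y, z0",q,k.sum())
s=(Z>190)&(Z<225)&(np.hypot(*(X[...,:2]-POST).transpose(2,0,1))<30);print(cv2.minAreaRect(X[s][:,:2].astype(np.float32)),s.sum())
w=X[s][:,:2]-X[s][:,:2].mean(0);print(X[s].mean(0),np.linalg.svd(w,full_matrices=False)[2][0])
p,d=snapshot('side');cv2.imwrite('pics/s5.png',p)
E
```

```text
[537.88797146 206.5321611  409.87958811] [-1.79995730e+02 -1.67945933e-02 -1.68779463e+02] 0.09462214173944598
bar (297, np.float64(101.69134458772027), np.float64(-78.21935320300621), np.float64(158.71109665616135))
lens ((278.5341491699219, 256.82183837890625), (56.373046875, 57.50659942626953), 70.16229248046875) [505.57113749  33.83267145 150.        ] mat [506.9  34.4] 184.3313149299936
tab n 249 fit z= [-2.40370504e-03  1.53991754e+02] 147.94495290200757 157.9527369064668 53.6998719195705 92.31972543026896
rim plane slopes(rad) x,y, z0 [-6.10317631e-03 -8.51265148e-04  1.54391386e+02] 700
((542.8282470703125, -146.6010284423828), (10.31649398803711, 38.90204620361328), 45.75828552246094) 140
[ 541.71287639 -145.48890227  208.72734026] [-0.70663735  0.7075759 ]
```

View pics/s5.png

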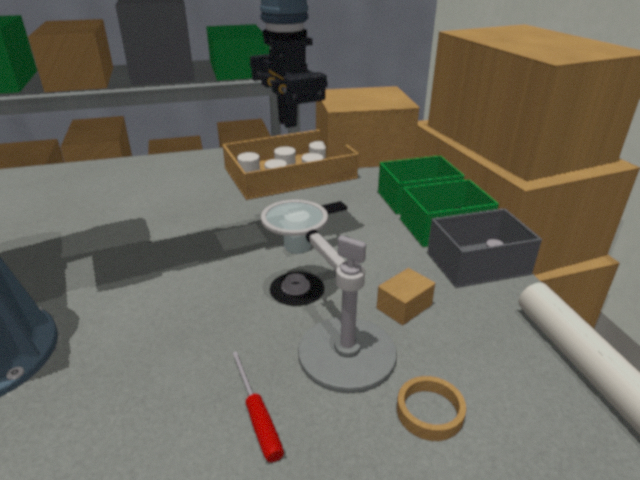

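The lens is level within 0.4° and still centred within 1.5 mm. The side view shows it flat at (294,218) above the mat. Next is the wing, which measures 135.5° at (542.8,-146.6).

Run:
```python
from h import *
s=sensors.get_state();c=s['eef_pos'];print(c,s['qvel'].round(1))
print(rel(c,s['ee_rot'][2],[542.8,-146.6,410],135.4-191.2))
```

```text
[536.92303704 209.0224805  409.72933228] [-4.  -0.1  0.3 -2.4 -0.3 -3.6]
(array([ 6.530e+00, -3.496e+01, -3.000e-02]), np.float64(0.974))
```

Request:
{"fn": "carry_out", "kwargs": {"deltas": [[[6.5, -35, 0], 0.974, 1], [[6.5, -35, 0], 0.974, 1], [[6.5, -35, 0], 0.974, 1], [[6.5, -35, 0], 0.974, 1], [[6.5, -35, 0], 0.974, 1]]}}

```text
time: 11.65
eef_pos: [541.7, -110.0, 409.9]
ee_rot: [-180.0, -0.0, 137.1]
wrist_force: [0.6, 0.7, 0.3]
gripper_width: 0.756
```

Request:
{"fn": "carry_out", "kwargs": {"deltas": [[[0, 0, 0], 0, 1], [[0, 0, 0], 0, 1], [[0, 0, 0], 0, 1], [[0, 0, 0], 0, 1], [[0, 0, 0], 0, 1]]}}

```text
time: 12.28
eef_pos: [542.5, -106.3, 410.0]
ee_rot: [180.0, 0.0, 137.6]
wrist_force: [0.5, 0.6, 0.6]
gripper_width: 0.999
```

Run:
```python
from h import *
s=sensors.get_state();c=s['eef_pos'];print(c,s['qvel'].round(1),s['ee_rot'])
print(rel(c,s['ee_rot'][2],[542.8,-146.6,343],135.4-s['ee_rot'][2]))
```

```text
[ 542.46799135 -106.29488918  409.97865643] [-0.4  0.1 -0.2 -0.   0.   0. ] [1.79995589e+02 4.88067824e-03 1.37634145e+02]
(array([-2.74, -2.96,  6.7 ]), np.float64(0.039))
```

Request:
{"fn": "carry_out", "kwargs": {"deltas": [[[-2.74, -2.96, 0], 0.039, 1], [[-2.74, -2.96, 0], 0.039, 1], [[-2.74, -2.96, 0], 0.039, 1], [[-2.74, -2.96, 1], 0.039, 1], [[-2.74, -2.96, 2], 0.039, 1]]}}

```text
time: 12.9
eef_pos: [542.5, -146.9, 389.0]
ee_rot: [-180.0, -0.0, 135.4]
wrist_force: [0.5, -0.1, 0.0]
gripper_width: 1.0
```

Request:
{"fn": "carry_out", "kwargs": {"deltas": [[[0, 0, 0], 0, 1], [[0, 0, 1.5], 0, 1], [[0, 0, 3.0], 0, 1], [[0, 0, 4.7], 0, 1], [[0, 0, 4.7], 0, 1]]}}

```text
time: 13.52
eef_pos: [541.9, -147.3, 340.6]
ee_rot: [-179.9, -0.2, 135.3]
wrist_force: [0.2, 1.2, 0.3]
gripper_width: 0.994
```

Run:
```python
from h import *
s=sensors.get_state();c=s['eef_pos'];print(c,s['joint_positions'],s['ee_rot'],s['wrist_force'])
print(rel(c,s['ee_rot'][2],[542.8,-146.6,343],135.4-s['ee_rot'][2]))
p,d=snapshot('side');cv2.imwrite('pics/s6.png',cv2.resize(p[130:330,220:480],None,fx=3,fy=3))
```

```text
[ 541.91587018 -147.3302929   340.56060203] [-2.73179145e+01  1.24979508e+01  9.73595950e+01  3.86218988e-04
  7.03793929e+01 -7.26026620e+01] [-179.92950244   -0.22620832  135.28447796] [0.18960707 1.18453504 0.28586328]
(array([-0.01,  0.11, -0.24]), np.float64(-0.002))
```

View pics/s6.png

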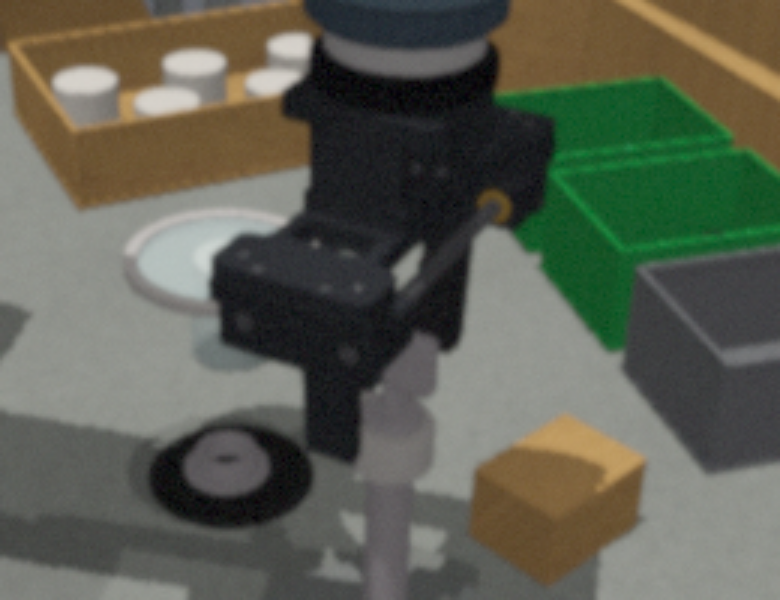

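The wing, at (410,370), lies between the fingers. I close.

Request:
{"fn": "carry_out", "kwargs": {"deltas": [[[0, 0, 0], 0, 0], [[0, 0, 0], 0, -0.5], [[0, 0, 0], 0, -0.5], [[0, 0, 0], 0, -0.5], [[0, 0, 0], 0, -0.5]]}}

```text
time: 14.2
eef_pos: [542.6, -147.6, 343.0]
ee_rot: [180.0, 0.0, 135.3]
wrist_force: [0.5, -0.3, 0.3]
gripper_width: 0.457
```

Run:
```python
from h import *
s=sensors.get_state();c=s['eef_pos'];print(c,s['ee_rot'],s['wrist_force'],s['moment'])
print(rel(c,s['ee_rot'][2],[542.8,-146.6,343],135.4-s['ee_rot'][2]))
```

```text
[ 542.5937867  -147.60914568  343.00721452] [1.79997912e+02 8.29518502e-03 1.35293420e+02] [ 0.53969981 -0.26486089  0.2799936 ] [-0.04759584  0.0259767   0.01510455]
(array([0.06, 0.09, 0.  ]), np.float64(-0.002))
```

Request:
{"fn": "carry_out", "kwargs": {"deltas": [[[0.06, 0.09, 0], 0, -1], [[0.06, 0.09, 0], 0, -1], [[0.06, 0.09, 0], 0, -1], [[0.06, 0.09, 0], 0, -1], [[0.06, 0.09, 0], 0, -1]]}}

```text
time: 14.82
eef_pos: [542.8, -146.6, 342.9]
ee_rot: [-180.0, -0.0, 135.3]
wrist_force: [-1.1, 0.5, 0.3]
gripper_width: 0.121
```

Request:
{"fn": "carry_out", "kwargs": {"deltas": [[[0, 0, 0], 0, -1], [[0, 0, 0], 0, -1], [[0, 0, 0], 0, -1], [[0, 0, 0], 0, -1], [[0, 0, 0], 0, -1]]}}

```text
time: 15.45
eef_pos: [542.8, -146.6, 342.9]
ee_rot: [-180.0, -0.0, 135.3]
wrist_force: [-0.4, -0.6, -0.1]
gripper_width: 0.12
```

Run:
```python
from h import *
s=sensors.get_state();print(s)
```

```text
{'time': 15.45, 'joint_positions': array([-2.72041146e+01,  1.23486160e+01,  9.72477265e+01, -3.26400789e-03,
        7.04089850e+01, -7.24971998e+01]), 'qvel': array([ 0.01472178,  0.03753551, -0.0543394 ,  0.02752684,  0.03759703,
        0.07911187]), 'joint_efforts': array([ 2.24693287e-01, -4.30686378e+01, -3.24080515e+01,  1.40509531e-01,
       -7.77790393e-02, -1.56604702e-02]), 'eef_pos': array([ 542.76489934, -146.55002935,  342.88137448]), 'ee_rot': array([-1.79995465e+02, -4.15602525e-03,  1.35294180e+02]), 'wrist_force': array([-0.36363123, -0.55718909, -0.08133193]), 'moment': array([-0.07577174,  0.08858959, -0.0508987 ]), 'gripper_width': 0.11950697358684251}
```

Request:
{"fn": "carry_out", "kwargs": {"deltas": [[[0, 0, 0], 0.12, -1], [[0, 0, 0], 0.25, -1], [[0, 0, 0], 0.4, -1], [[0, 0, 0], 0.55, -1], [[0, 0, 0], 0.7, -1]]}}

```text
time: 16.08
eef_pos: [543.2, -146.3, 342.9]
ee_rot: [179.9, -0.0, 94.9]
wrist_force: [3.8, 1.1, -1.4]
gripper_width: 0.12
```

```bash
cat > m.py <<'E'
from h import *
s=sensors.get_state();print(s['eef_pos'].round(2),s['ee_rot'].round(2),s['wrist_force'].round(1),s['moment'].round(3),s['joint_efforts'][5].round(3),s['joint_positions'][5].round(2),s['gripper_width'])
E
python3 m.py
```

```text
[ 543.23 -146.31  342.89] [ 1.799e+02 -2.000e-02  9.491e+01] [ 3.8  1.1 -1.4] [ 0.082 -0.566 -0.014] -1.525 -32.11 0.11986387628617623
```

Request:
{"fn": "carry_out", "kwargs": {"deltas": [[[0, 0, 0], 0.06, -1], [[0, 0, 0], 0.12, -1], [[0, 0, 0], 0.18, -1], [[0, 0, 0], 0.24, -1], [[0, 0, 0], 0.24, -1]]}}

```text
time: 16.7
eef_pos: [543.4, -146.3, 342.9]
ee_rot: [179.9, -0.0, 81.5]
wrist_force: [5.9, 0.6, -4.6]
gripper_width: 0.119
```

```bash
python3 m.py
```

```text
[ 543.4  -146.32  342.93] [ 1.7987e+02 -4.0000e-02  8.1450e+01] [ 5.9  0.6 -4.6] [ 0.113 -0.774 -0.024] 0.257 -18.66 0.11921754757128343
```

Request:
{"fn": "carry_out", "kwargs": {"deltas": [[[0, 0, 0], 0.05, -1], [[0, 0, 0], 0.1, -1], [[0, 0, 0], 0.15, -1], [[0, 0, 0], 0.2, -1], [[0, 0, 0], 0.2, -1]]}}

```text
time: 17.32
eef_pos: [543.5, -146.3, 342.9]
ee_rot: [179.8, -0.1, 70.0]
wrist_force: [6.9, 1.0, -3.7]
gripper_width: 0.12
```

```bash
python3 m.py
```

```text
[ 543.55 -146.34  342.93] [ 1.7984e+02 -7.0000e-02  7.0010e+01] [ 6.9  1.  -3.7] [ 0.055 -0.883 -0.024] 0.175 -7.21 0.11956247841255492
```

Request:
{"fn": "carry_out", "kwargs": {"deltas": [[[0, 0, 0], 0.05, -1], [[0, 0, 0], 0.1, -1], [[0, 0, 0], 0.15, -1], [[0, 0, 0], 0.2, -1], [[0, 0, 0], 0.2, -1]]}}

```text
time: 17.95
eef_pos: [543.7, -146.4, 342.9]
ee_rot: [179.8, -0.1, 58.5]
wrist_force: [7.6, 0.3, -5.0]
gripper_width: 0.119
```

```bash
python3 m.py
```

```text
[ 543.67 -146.44  342.94] [ 1.7983e+02 -1.0000e-01  5.8550e+01] [ 7.6  0.3 -5. ] [ 0.028 -1.056 -0.006] 0.176 4.25 0.1186267241184314
```

Request:
{"fn": "carry_out", "kwargs": {"deltas": [[[0, 0, 0], 0.05, -1], [[0, 0, 0], 0.1, -1], [[0, 0, 0], 0.15, -1], [[0, 0, 0], 0.2, -1], [[0, 0, 0], 0.2, -1]]}}

```text
time: 18.58
eef_pos: [543.8, -146.5, 343.0]
ee_rot: [179.8, -0.1, 47.1]
wrist_force: [8.3, 0.6, -5.4]
gripper_width: 0.126
```

```bash
python3 m.py
```

```text
[ 543.79 -146.53  342.96] [ 1.7982e+02 -1.4000e-01  4.7080e+01] [ 8.3  0.6 -5.4] [-0.095 -1.144 -0.061] 0.176 15.71 0.12621647158225593
```

Request:
{"fn": "carry_out", "kwargs": {"deltas": [[[0, 0, 0], 0.03, -1], [[0, 0, 0], 0.06, -1], [[0, 0, 0], 0.06, -1], [[0, 0, 0], 0.06, -1], [[0, 0, 0], 0.06, -1]]}}

```text
time: 19.2
eef_pos: [543.8, -146.6, 343.0]
ee_rot: [179.8, -0.2, 43.7]
wrist_force: [9.9, -0.2, -5.9]
gripper_width: 0.121
```

```bash
python3 m.py
```

```text
[ 543.82 -146.56  342.97] [ 1.7982e+02 -1.5000e-01  4.3680e+01] [ 9.9 -0.2 -5.9] [-0.066 -1.208 -0.06 ] -0.004 19.11 0.12116323618817296
```

Request:
{"fn": "carry_out", "kwargs": {"deltas": [[[0.07, 0.07, 0], 0.03, -1], [[0.07, 0.07, 0], 0.06, -1], [[0.07, 0.07, 0], 0.09, -1], [[0.07, 0.07, 0], 0.1, -1], [[0.07, 0.07, 0], 0.1, -1]]}}

```text
time: 19.82
eef_pos: [544.2, -146.7, 343.0]
ee_rot: [179.9, -0.1, 37.9]
wrist_force: [5.4, -0.2, -4.5]
gripper_width: 0.122
```

```bash
python3 m.py
```

```text
[ 544.25 -146.65  342.96] [ 1.7991e+02 -8.0000e-02  3.7890e+01] [ 5.4 -0.2 -4.5] [-0.213 -0.831  0.008] 0.079 24.95 0.12170574470753655
```

Request:
{"fn": "carry_out", "kwargs": {"deltas": [[[0, 0, 0], 0.03, -1], [[0, 0, 0], 0.06, -1], [[0, 0, 0], 0.09, -1], [[0, 0, 0], 0.1, -1], [[0, 0, 0], 0.1, -1]]}}

```text
time: 20.45
eef_pos: [544.3, -146.7, 342.9]
ee_rot: [179.9, -0.1, 32.2]
wrist_force: [5.9, -1.4, -5.0]
gripper_width: 0.119
```

```bash
python3 m.py
```

```text
[ 544.29 -146.73  342.93] [ 1.7991e+02 -9.0000e-02  3.2160e+01] [ 5.9 -1.4 -5. ] [-0.156 -0.896  0.057] 0.079 30.68 0.11915226992146932
```

Request:
{"fn": "carry_out", "kwargs": {"deltas": [[[0, 0, 0], 0.03, -1], [[0, 0, 0], 0.06, -1], [[0, 0, 0], 0.09, -1], [[0, 0, 0], 0.12, -1], [[0, 0, 0], 0.12, -1]]}}

```text
time: 21.08
eef_pos: [544.3, -146.8, 342.9]
ee_rot: [179.9, -0.1, 25.3]
wrist_force: [6.9, -0.9, -5.7]
gripper_width: 0.12
```

```bash
python3 m.py
```

```text
[ 544.32 -146.84  342.94] [ 1.799e+02 -1.000e-01  2.526e+01] [ 6.9 -0.9 -5.7] [-0.249 -0.915  0.001] 0.126 37.57 0.1204094694057762
```

Request:
{"fn": "carry_out", "kwargs": {"deltas": [[[0, 0, 0], 0.03, -1], [[0, 0, 0], 0.06, -1], [[0, 0, 0], 0.09, -1], [[0, 0, 0], 0.12, -1], [[0, 0, 0], 0.12, -1]]}}

```text
time: 21.7
eef_pos: [544.3, -146.9, 343.0]
ee_rot: [179.9, -0.1, 18.4]
wrist_force: [6.9, -1.5, -5.7]
gripper_width: 0.123
```

```bash
python3 m.py
```

```text
[ 544.35 -146.92  342.96] [ 1.799e+02 -1.200e-01  1.838e+01] [ 6.9 -1.5 -5.7] [-0.371 -0.942  0.06 ] 0.126 44.45 0.12307891670751421
```

Request:
{"fn": "carry_out", "kwargs": {"deltas": [[[0, 0, 0], 0.03, -1], [[0, 0, 0], 0.06, -1], [[0, 0, 0], 0.09, -1], [[0, 0, 0], 0.12, -1], [[0, 0, 0], 0.12, -1]]}}

```text
time: 22.32
eef_pos: [544.4, -147.0, 342.9]
ee_rot: [179.9, -0.1, 11.5]
wrist_force: [7.5, -2.3, -6.2]
gripper_width: 0.121
```

```bash
python3 m.py
```

```text
[ 544.36 -147.02  342.94] [ 1.799e+02 -1.300e-01  1.151e+01] [ 7.5 -2.3 -6.2] [-0.384 -0.983 -0.025] 0.126 51.32 0.12141548462871579
```

Request:
{"fn": "carry_out", "kwargs": {"deltas": [[[0, 0, 0], 0.03, -1], [[0, 0, 0], 0.06, -1], [[0, 0, 0], 0.09, -1], [[0, 0, 0], 0.12, -1], [[0, 0, 0], 0.12, -1]]}}

```text
time: 22.95
eef_pos: [544.3, -147.0, 343.0]
ee_rot: [179.9, -0.1, 4.7]
wrist_force: [7.4, -2.3, -4.6]
gripper_width: 0.126
```

```bash
python3 m.py
```

```text
[ 544.32 -147.04  342.99] [ 1.7989e+02 -1.2000e-01  4.7100e+00] [ 7.4 -2.3 -4.6] [-0.459 -0.886  0.731] 0.773 58.14 0.12567087589693088
```

A clear stop: the moment about z jumped to 0.73 N m. I back off in small steps to find where the torque vanishes, which gives the seat angle.

Request:
{"fn": "carry_out", "kwargs": {"deltas": [[[0, 0, 0], -0.02, -1], [[0, 0, 0], -0.02, -1], [[0, 0, 0], -0.02, -1], [[0, 0, 0], -0.02, -1], [[0, 0, 0], -0.02, -1]]}}

```text
time: 23.58
eef_pos: [544.3, -147.0, 343.0]
ee_rot: [179.9, -0.1, 5.9]
wrist_force: [6.1, -3.1, -4.8]
gripper_width: 0.126
```

```bash
python3 m.py
```

```text
[ 544.32 -147.04  342.98] [ 1.7989e+02 -1.2000e-01  5.8600e+00] [ 6.1 -3.1 -4.8] [-0.424 -0.839  0.535] 0.538 56.98 0.12581471534243047
```

Request:
{"fn": "carry_out", "kwargs": {"deltas": [[[0, 0, 0], -0.02, -1], [[0, 0, 0], -0.02, -1], [[0, 0, 0], -0.02, -1], [[0, 0, 0], -0.02, -1], [[0, 0, 0], -0.02, -1]]}}

```text
time: 24.2
eef_pos: [544.3, -147.0, 343.0]
ee_rot: [179.9, -0.1, 7.0]
wrist_force: [6.0, -2.6, -5.6]
gripper_width: 0.13
```

```bash
python3 m.py
```

```text
[ 544.31 -147.05  342.96] [ 1.7989e+02 -1.2000e-01  6.9900e+00] [ 6.  -2.6 -5.6] [-0.395 -0.814  0.406] 0.413 55.85 0.12992573236529753
```

Request:
{"fn": "carry_out", "kwargs": {"deltas": [[[0, 0, 0], -0.02, -1], [[0, 0, 0], -0.02, -1], [[0, 0, 0], -0.02, -1], [[0, 0, 0], -0.02, -1], [[0, 0, 0], -0.02, -1]]}}

```text
time: 24.82
eef_pos: [544.3, -147.1, 343.0]
ee_rot: [179.9, -0.1, 8.1]
wrist_force: [7.8, -2.7, -6.5]
gripper_width: 0.12
```

```bash
python3 m.py
```

```text
[ 544.31 -147.08  342.96] [ 1.799e+02 -1.200e-01  8.110e+00] [ 7.8 -2.7 -6.5] [-0.422 -0.836  0.166] 0.201 54.72 0.12009466087406909
```

Request:
{"fn": "carry_out", "kwargs": {"deltas": [[[0, 0, 0], -0.02, -1], [[0, 0, 0], -0.02, -1], [[0, 0, 0], -0.02, -1], [[0, 0, 0], -0.02, -1], [[0, 0, 0], -0.02, -1]]}}

```text
time: 25.45
eef_pos: [544.3, -147.1, 343.0]
ee_rot: [179.9, -0.1, 9.2]
wrist_force: [7.5, -2.3, -4.7]
gripper_width: 0.125
```

```bash
python3 m.py
```

```text
[ 544.29 -147.08  342.95] [ 1.799e+02 -1.200e-01  9.230e+00] [ 7.5 -2.3 -4.7] [-0.406 -0.82   0.047] -0.004 53.59 0.12452061936081332
```

Torque reaches zero at a jaw yaw of about 9.4°, so that is the seat. The target after a quarter turn back is about 99.7°, a turn of 1.578 rad.

Request:
{"fn": "carry_out", "kwargs": {"deltas": [[[0, 0, 0], -0.1, -1], [[0, 0, 0], -0.22, -1], [[0, 0, 0], -0.34, -1], [[0, 0, 0], -0.46, -1], [[0, 0, 0], -0.58, -1]]}}

```text
time: 26.08
eef_pos: [544.1, -146.7, 342.9]
ee_rot: [179.9, -0.1, 42.7]
wrist_force: [5.3, 0.0, -3.4]
gripper_width: 0.126
```

Request:
{"fn": "carry_out", "kwargs": {"deltas": [[[0, 0, 0], -0.12, -1], [[0, 0, 0], -0.24, -1], [[0, 0, 0], -0.36, -1], [[0, 0, 0], -0.48, -1], [[0, 0, 0], -0.6, -1]]}}

```text
time: 26.7
eef_pos: [543.8, -146.4, 342.9]
ee_rot: [180.0, -0.0, 77.1]
wrist_force: [2.4, 1.6, -1.7]
gripper_width: 0.121
```

Request:
{"fn": "carry_out", "kwargs": {"deltas": [[[0, 0, 0], -0.1, -1], [[0, 0, 0], -0.2, -1], [[0, 0, 0], -0.3, -1], [[0, 0, 0], -0.37, -1], [[0, 0, 0], -0.398, -1]]}}

```text
time: 27.32
eef_pos: [543.6, -146.4, 342.9]
ee_rot: [-180.0, -0.0, 99.7]
wrist_force: [-0.8, 1.1, 1.0]
gripper_width: 0.121
```

Request:
{"fn": "carry_out", "kwargs": {"deltas": [[[0, 0, 0], 0, -1], [[0, 0, 0], 0, -1], [[0, 0, 0], 0, -1], [[0, 0, 0], 0, -1], [[0, 0, 0], 0, -1]]}}

```text
time: 27.95
eef_pos: [543.6, -146.4, 342.9]
ee_rot: [-180.0, -0.0, 99.7]
wrist_force: [-2.8, 2.6, 2.5]
gripper_width: 0.12
```

```bash
python3 m.py
python3 - <<'E'
from h import *
for n in('top','side'):
    p,d=snapshot(n);np.save(f'pics/{n}8.npy',d);cv2.imwrite(f'pics/{n}8.png',p)
E
```

```text
[ 543.6  -146.45  342.87] [-1.7996e+02 -3.0000e-02  9.9650e+01] [-2.8  2.6  2.5] [ 0.383  0.524 -0.004] 0.006 -36.81 0.12019205233333566
```

View pics/side8.png

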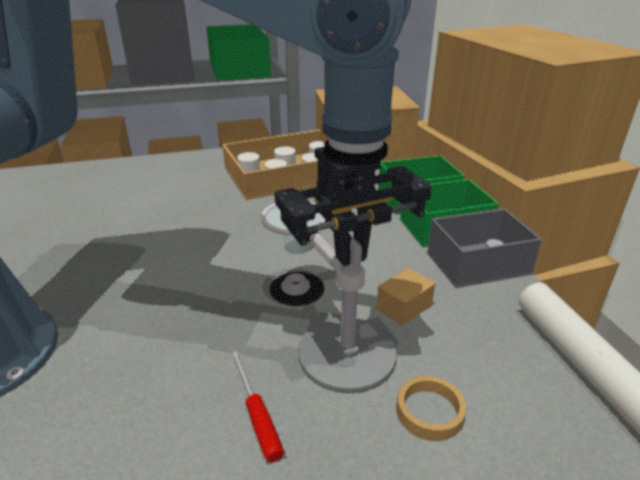

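View pics/top8.png

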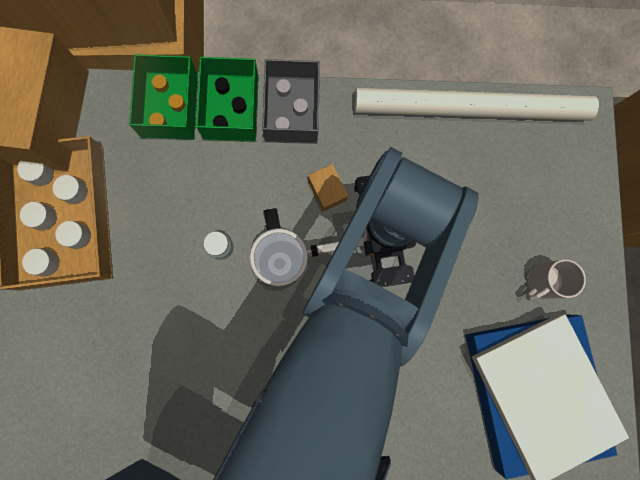

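The gripper holds the wing, at (350,240) in the side view. The lens is unmoved at (279,257) in the top view, and the other objects are in place. One numeric check, then I hand in.

```bash
python3 chk.py t9 | tail -2
python3 - <<'E'
from h import *
robot.finish_job();print(sensors.get_state()['time'])
E
```

```text
lens ((278.5301208496094, 256.7596130371094), (56.2998161315918, 57.55720138549805), 69.06827545166016) [505.69004389  33.8437905  150.        ] mat [506.9  34.4] 184.3182278858101
tab n 246 fit z= [-2.83860071e-03  1.54108703e+02] 148.8333519398651 158.07937680036312 53.942632772544606 93.28139104025121
the job is handed in; nothing more can be done
the job is handed in; nothing more can be done
```

The job is done in the order asked and handed in at about 28 s, with the gripper still closed on the thumbscrew.

- **Arm swing:** I swung the arm about 40° counter-clockwise. In the last check the lens centre measured about 1.3 mm from the mat centre, which is within the 2 mm camera calibration.
- **Lens level:** I pressed the tab down from about 30°. In the last check the tab's slope measured −0.003 rad, and its top was at 154.1 mm against the expected 154 mm.
- **Thumbscrew:** I turned it clockwise about 126° until a stop, where the torque rose to 0.73 N m. I took the seat as the angle where that torque vanished on backing off, at a jaw yaw of 9.4°. I then backed off to 99.7°, about 90°.
- **Grip:** The opening reads 10.6 mm on the 11 mm wing, with no sign of slipping.

**Less certain points:**
- The seat angle is inferred from torque to about half a degree, because the gripper hid the wing from the cameras.
- A side force of up to 10 N built up while turning, because the grip was slightly off the screw's axis. It was about 5 N at the end, and neither the arm nor the lens moved.
- In the last pictures the bearing, carton, tape, driver and jar looked unmoved. I checked them by eye, except that the tape was hidden from above and the jar hidden in the side view. I did not measure their positions.

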